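# Open the blue cam vise with its fold-out crank handle

### The arm

A 7-joint arm with a two-finger parallel gripper is mounted at the origin on the work surface. World frame = base frame: x ahead of the robot, y to its left, z up, the work surface at z = 0. Lengths are in m, angles in rad, forces in N, time in s.
With the tool pointing down it reaches from about 0.4 to 0.925 m from the base axis. Payload 5.6 kg.
Tool frame: the origin (TCP) lies at the very end of the fingers, on their centre line; the grasp point (between the pads) lies 19 mm behind it; z points along the fingers, x is the direction in which the jaws open and shut, and the axes are right-handed (so a half turn about z gives the same grasp; the last joint's range is limited). The gripper opens to 85 mm and grips with 20 to 120 N. Pads are 22 mm wide; open, the fingers measure 114 mm over their backs; the gripper's body (76 mm by 85 mm) begins 54 mm behind the grasp point. The pads swing forward as they close: fully open they stand 13 mm farther back than shut.
Start: joints at [-1.16, 0.468, -0.012, 1.603, 0.006, 1.071, -0.056], TCP at [0.285, 0.584, 0.231] pointing down, gripper open.
Joint ranges: [-2.53, 2.53], [-0.31, 2.02], [-1.57, 1.55], [0.28, 2.44], [-1.29, 4.43], [0.15, 1.84], [-2.92, 2.92]. Speed limits (rad/s): [2.57, 2.57, 3.14, 3.14, 3.14, 3.14, 3.14].

### API

Orientations are given as a unit quaternion [x, y, z, w].
In Python, from bench import status, viewer, workorder gives the robot as it stands.
- The arm moves only by the tool carry_out, never from a script. Its argument "deltas" is a list of rows, each an object with "slide": the shift along the tool's x, y, z in mm, a list of three; "yaw": the turn about the tool's z in rad. A call has 1 to 8 rows; each row shifts and turns the pose as measured when the row begins, along the tool's axes as they then stand; what a row does not reach is not made up. A row lasts 1/8 s, in which the tool goes at most 62.5 mm and 10.7 degrees, less where a joint would pass 70% of its speed; a pose out of reach is approached as far as the arm can. A call is refused whole if a number of a shift passes 62.5 or a number of a turn 0.188, either way. A call with a gripper value outside its range is refused whole. "fingers" is the finger opening in mm, from 0 to 85.4, set as the call begins (left out, the last holds). The fingers move at their own pace and stop on an object; "squeeze" is the grip in N (left out, the last holds). Time passes only in rows, so rows that do not move let the fingers close. It gives the time, the measured TCP pose, the force and the opening at its end, in the units of the state.
- status.state(): the state, without advancing time (a new reading comes with each control period).
- viewer.capture(name): name is "scene" or "top"; returns a dict with "frame" (420x560x3 uint8, blue, green, red), "z_map" (420x560 float32, m along the optical axis (not along the pixel's ray), 0 where there is no reading), "camera_matrix" (3x3 intrinsics, pixels), "rvec" (rotation vector, rad) and "tvec" (3), from world to camera coordinates, as OpenCV has them. Camera axes: x right, y down, z forward; pixel columns grow to the right and rows downward; lengths in m; the calibration is good to about 2 mm. A picture is of the moment at which its call begins.
- workorder.hand_in(): hands the job in, once; it reports no verdict.
The state is a dict: "t": time; "q": joint angles; "qvel": joint speeds; "joint_efforts": joint torques, N m; "ee_pos": TCP position; "eef_rot": TCP orientation; "contact_force": force on the tool from outside, world axes, zero at the start; "moment": the same for the moment, N m; "gripper_width": finger opening in m.
Only numpy, scipy, OpenCV 4.12 (cv2) and the standard library are available. Lean on these libraries where they do the work, as an engineer would, in place of code of your own. Each camera call takes 0.05 s, during which the arm holds its last target. There are 200 camera calls.

### The job

Release the brass block in the blue vise: swing its folded red-ball crank handle up until it stands upright, crank it anticlockwise (seen from above) about a quarter turn until it stops, with the handle still upright, and then fold the handle flat again and let go. Leave the grey vise's crank and handle alone.

Things in the scene. Friction and masses are not known exactly. Their poses are not given: they have to be found in the camera images.
- blue_vise_axis (a point): Point on the vertical crank axis of the blue vise, level with the handle's hinge pin (107 mm above the table); fixed to the vise, z up, +x towards its jaws (72 mm high). A steel crank arm 18 mm wide, top face 12 mm below this point, runs out level to the pin, 80 mm from the axis, in direction (crank joint - 135 degrees) from +x, anticlockwise from above. Housing below, 56 mm high.
- blue_vise_hold (a point): Centre of the red ball (24 mm diameter) on the free end of its folding handle, 60 mm from the hinge pin; it swivels freely on a cross pin. Steel stem 11 mm thick. x runs along the stem to the hinge. The pin is level, square to the arm, in a fork 30 mm wide. Folded: lies level on the arm, pointing inward (ball 20 mm from the axis). Swings up 90 degrees to a stop: upright over the pin. About 1 N of friction holds it anywhere.
- blue_vise_crank (a joint): Angle of the blue vise's crank about its vertical axis, rad, growing anticlockwise seen from above: 0 clamped (starts at 0 to 0.15), 1.65 fully open at the stop. Takes about 3 N at the ball and stays where it is left. The ball swivels about a line parallel to the hinge pin, so that fingers closing on it along that line from above keep their grip as the handle swings. Jaw opens up to 12 mm.
- grey_vise_hold (a point): The red ball on the handle of the other vise, of the same build but painted grey, bolted down near by. Not to be moved.

How it is judged:
On the way, in this order (a step that is already met when the one before it is completed fails the run):
1. the blue vise's handle is swung upright (within 15 degrees) before its crank is turned (crank below 0.4 rad) (angle between blue_vise_hold's own x axis and vertical above 2.8798 rad and value of joint blue_vise_crank below 0.4 rad), for 0.1 s.
2. the crank is turned open (1.4 rad or more) with the handle upright (within 25 degrees) (angle between blue_vise_hold's own x axis and vertical above 2.705 rad and value of joint blue_vise_crank above 1.4 rad), for 0.1 s.
At the end, for the whole second after the job is handed in: The blue vise's crank rests open at 1.4 rad or more, its handle is folded flat to within 15 degrees of level, and the grey vise's handle is within 15 mm of where it was (value of joint blue_vise_crank above 1.4 rad and angle between blue_vise_hold's own x axis and vertical below 1.8326 rad and velocity of joint blue_vise_crank below 0.1 rad/s and distance of grey_vise_hold from where it was at the start of the episode below 0.015 m); the robot touches nothing.
It fails at once if the grey vise's crank or handle is moved by more than 15 mm (distance of grey_vise_hold from where it was at the start of the episode above 0.015 m).
It also fails if it takes over 42 s, if anything falls off the work surface, if the arm or the gripper's body presses on something with over 40 N, if the wrist force passes 120 N, or if a joint passes its speed limit or range.

## Working session

There is one attempt and no reset: what is moved stays moved. The work goes in short steps, Python scripts to look and compute and a tool call to move; the robot and the scene stay as the last step left them, time stands still between calls to the robot, and variables do not carry over. Pictures are saved under pics/ and viewed, and the job is handed in when it is done.

Besides the shell and the picture viewer there is one more tool, called after "Emit:" as name(argument=value, ...) on one line, values as JSON. carry_out: Moves the arm, as the interface text tells. Its arguments: {"type":"object","properties":{"deltas":{"type":"array","items":{"type":"object","properties":{"slide":{"type":"array","items":{"type":"number"}},"yaw":{"type":"number"}}}},"fingers":{"type":"number"},"squeeze":{"type":"number"}},"required":["deltas"]}

```bash
mkdir -p pics; cat > h.py <<'E'
import numpy as np,cv2
from bench import status,viewer,workorder
def cap(n):
    c=viewer.capture(n);R=cv2.Rodrigues(np.array(c['rvec'],float))[0];t=np.array(c['tvec'],float).reshape(3);K=np.array(c['camera_matrix'])
    z=c['z_map'];v,u=np.mgrid[:z.shape[0],:z.shape[1]]
    P=np.stack([(u-K[0,2])/K[0,0]*z,(v-K[1,2])/K[1,1]*z,z],-1)
    W=(P-t)@R; W[z==0]=np.nan
    return c['frame'],W
def reds(f,W):
    h=cv2.cvtColor(f,cv2.COLOR_BGR2HSV)
    m=(((h[...,0]<8)|(h[...,0]>172))&(h[...,1]>140)&(h[...,2]>60)).astype(np.uint8)
    n,l,s,c=cv2.connectedComponentsWithStats(m)
    for i in range(1,n):
        if s[i,4]>15:
            w=W[l==i];print('red',c[i].round(),s[i,4],'med',np.nanmedian(w,0).round(4),'min',np.nanmin(w,0).round(4),'max',np.nanmax(w,0).round(4))
E
python3 - <<'E'
from h import *
s=status.state();print(s)
for n in('scene','top'):
    f,W=cap(n);cv2.imwrite(f'pics/{n}0.png',f);print(n);reds(f,W)
E
```

```text
{'t': 0.0, 'q': array([-1.15995567,  0.46836216, -0.011593  ,  1.60366211,  0.00600027,
        1.07139745, -0.05630832]), 'qvel': array([ 0.00031126,  0.00057905, -0.00113894,  0.000772  ,  0.00017394,
       -0.0002582 ,  0.00232973]), 'joint_efforts': array([-1.42595622e-03, -5.32375860e+01,  2.05632113e-02, -2.51318908e+01,
        1.13257035e-02,  7.65792764e-03, -9.05836686e-06]), 'ee_pos': array([0.28478879, 0.58364954, 0.23033214]), 'eef_rot': array([ 8.48083729e-01,  5.29861476e-01, -7.24615980e-04,  5.29335431e-04]), 'contact_force': array([-0.79847874,  0.08585449, -0.14234195]), 'moment': array([ 0.06313319, -0.0143594 , -0.03671332]), 'gripper_width': 0.08537270845049373}
scene
red [523.  66.] 2358 med [0.3499 0.6974 0.0533] min [-0.9229  0.6222 -0.7578] max [0.355 1.984 0.102]
red [550.  33.] 32 med [0.2325 0.7725 0.0977] min [-0.728   0.7692 -0.753 ] max [0.2644 2.0898 0.0989]
red [371. 193.] 135 med [0.5438 0.1649 0.113 ] min [0.5011 0.1564 0.0544] max [0.5518 0.2081 0.1182]
red [159. 243.] 164 med [ 0.5362 -0.1878  0.1132] min [ 0.5224 -0.1992  0.1043] max [ 0.5448 -0.1772  0.1179]
red [356. 416.] 113 med [0.8426 0.025  0.0212] min [0.8375 0.0142 0.0151] max [0.8496 0.0358 0.0247]
top
red [275.  71.] 413 med [0.8831 0.0217 0.0225] min [0.8342 0.0086 0.015 ] max [0.9349 0.0358 0.0273]
red [501.  61.] 176 med [ 0.8287 -0.3911  0.1687] min [ 0.815  -0.4954 -0.0016] max [ 0.9507 -0.3791  0.1713]
red [189. 216.] 106 med [0.5383 0.1664 0.1147] min [0.5274 0.1558 0.0614] max [0.5509 0.1917 0.1199]
red [382. 226.] 113 med [ 0.5304 -0.1867  0.1147] min [ 0.5208 -0.1981  0.1078] max [ 0.5419 -0.1778  0.1204]
```

View pics/scene0.png

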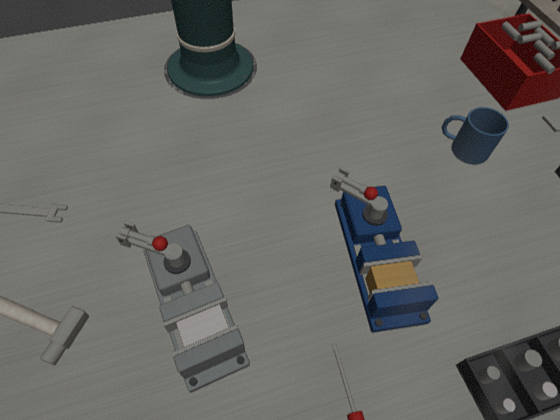

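View pics/top0.png

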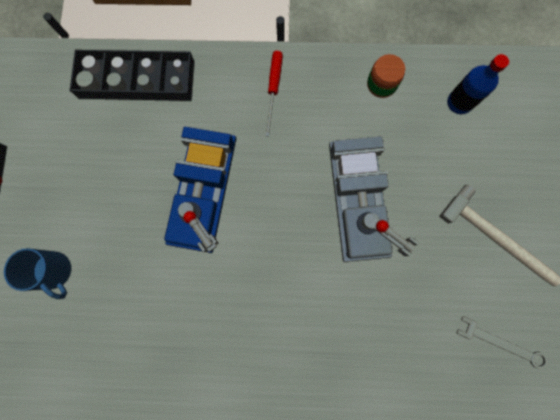

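```bash
python3 - <<'E'
from h import *
f,W=cap('top')
c=cv2.resize(f[170:280,130:260],None,fx=6,fy=5,interpolation=cv2.INTER_CUBIC);cv2.imwrite('pics/crop.png',c[:, :780])
# band heights: map of z around blue vise
for nm,(a,b) in {'arm':(0.088,0.1),'fork':(.1,.125),'jaw':(0.066,0.08),'house':(.05,.06)}.items():
    m=(W[...,2]>a)&(W[...,2]<b)&(W[...,1]>0.05)&(W[...,1]<0.35)&(W[...,0]<.75)&(W[...,0]>.35)
    ys,xs=np.where(m);print(nm,len(xs))
    if len(xs): 
        w=W[m];print(cv2.minAreaRect(w[:,:2].astype(np.float32)))
E
```

```text
arm 275
((0.5233222246170044, 0.1554882526397705), (0.10763423144817352, 0.029064472764730453), 37.513675689697266)
fork 424
((0.5144338607788086, 0.14899000525474548), (0.07939926534891129, 0.03390215337276459), 37.12213897705078)
jaw 1989
((0.6387072801589966, 0.16747115552425385), (0.09999142587184906, 0.17205725610256195), 80.54883575439453)
house 1536
((0.6019976139068604, 0.16788804531097412), (0.09918754547834396, 0.22932787239551544), 83.24031066894531)
```

The pictures show the blue vise with its ball at (189,216) in the top view, handle folded and arm pointing towards the lower right. The grey vise is about 0.35 m off at (382,226). The blue ball's top is at z≈0.119, so its centre is at 0.107, which matches the given height. Next I'll refine the ball and arm direction and check the hub height.

```bash
cat >> h.py <<'E'
from scipy.optimize import least_squares
def ball(n,box=((.35,.75),(.03,.33),(.08,.25))):
    f,W=cap(n);h=cv2.cvtColor(f,cv2.COLOR_BGR2HSV)
    m=((h[...,0]<8)|(h[...,0]>172))&(h[...,1]>140)&(h[...,2]>60)
    for k,(a,b) in enumerate(box): m&=(W[...,k]>a)&(W[...,k]<b)
    w=W[m]
    r=least_squares(lambda c:np.linalg.norm(w-c,axis=1)-.012,w.mean(0)-[0,0,.008],loss='soft_l1',f_scale=.001)
    return r.x,f,W
E
python3 - <<'E'
from h import *
for n in('top','scene'):
    b,f,W=ball(n);print(n,'ball',b.round(4))
    d=np.linalg.norm(W[...,:2]-b[:2],axis=-1)
    m=(W[...,2]>.1)&(W[...,2]<.13)&(d>.016)&(d<.09)
    w=W[m][:,:2];print(len(w));L=cv2.fitLine(w.astype(np.float32),cv2.DIST_HUBER,0,.01,.01).ravel()
    print('line',L,np.degrees(np.arctan2(L[1],L[0])),'mean dir',np.degrees(np.arctan2(*(w.mean(0)-b[:2])[::-1])),'max dist',d[m].max())
    u=-np.array([np.cos(np.radians(37.)),np.sin(np.radians(37.))]);ax=b[:2]-.02*u;print('axis guess',ax)
    d2=np.linalg.norm(W[...,:2]-ax,axis=-1)
    for r in range(0,40,4):
        k=(d2>=r/1e3)&(d2<(r+4)/1e3)&((W[...,:2]-ax)@u<0.0);print(r,np.nanpercentile(W[k][:,2],[10,50,90]).round(3) if k.any() else '')
E
```

```text
top ball [0.5376 0.1671 0.1061]
281
line [0.7897952  0.61337066 0.4997882  0.13728012] 37.833622 mean dir -141.75201870146884 max dist 0.07044550726790995
axis guess [0.55355618 0.17910965]
0 [0.094 0.094 0.095]
4 [0.093 0.094 0.095]
8 [0.093 0.094 0.095]
12 [0.061 0.093 0.095]
16 [0.059 0.061 0.062]
20 [0.054 0.059 0.062]
24 [0.053 0.055 0.056]
28 [0.053 0.055 0.056]
32 [0.052 0.054 0.056]
36 [0.048 0.054 0.056]
scene ball [0.5396 0.1678 0.1049]
321
line [0.7927575  0.6095372  0.5033512  0.13652311] 37.556046 mean dir -139.25858114198275 max dist 0.07035136617092325
axis guess [0.55559652 0.17980441]
0 [0.092 0.093 0.094]
4 [0.092 0.093 0.095]
8 [0.069 0.093 0.094]
12 [0.06  0.08  0.093]
16 [0.058 0.06  0.062]
20 [0.053 0.057 0.061]
24 [0.053 0.054 0.055]
28 [0.052 0.054 0.055]
32 [0.026 0.053 0.055]
36 [0.02  0.048 0.054]
```

View pics/crop.png

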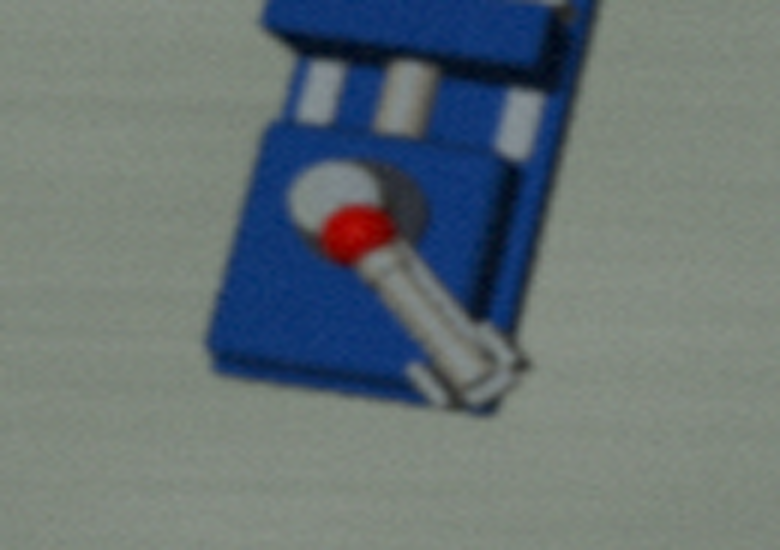

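Emit:
carry_out(deltas=[{"slide": [-33,51,0]},{"slide": [-33,51,0]},{"slide": [-33,51,0]},{"slide": [-33,51,0]},{"slide": [-33,51,0]},{"slide": [-33,51,0]},{"slide": [-33,51,0]},{"slide": [-33,51,0]}])

```text
invalid input at $.deltas[0]: expected keys slide, yaw
```

Emit:
carry_out(deltas=[{"slide": [0,0,0],"yaw": 0.17},{"slide": [0,0,0],"yaw": 0.17},{"slide": [0,0,0],"yaw": 0.17},{"slide": [0,0,0],"yaw": 0.17},{"slide": [0,0,0],"yaw": 0.17},{"slide": [0,0,0],"yaw": 0.17},{"slide": [0,0,0],"yaw": 0.17},{"slide": [0,0,0],"yaw": 0.17}])

```text
t: 1.25
ee_pos: [0.2845, 0.5831, 0.2294]
eef_rot: [0.99, -0.143, -0.001, 0.002]
contact_force: [-0.2, 0.4, 0.6]
gripper_width: 0.0858
```

Emit:
carry_out(deltas=[{"slide": [0,0,0],"yaw": 0.17},{"slide": [0,0,0],"yaw": 0.17},{"slide": [0,0,0],"yaw": 0.17},{"slide": [0,0,0],"yaw": 0.17},{"slide": [0,0,0]}])

```text
invalid input at $.deltas[4]: expected keys slide, yaw
```

```bash
cat >> h.py <<'E'
from scipy.spatial.transform import Rotation as Ro
def st(target=None):
    s=status.state();R=Ro.from_quat(s['eef_rot']).as_matrix();p=s['ee_pos']
    print('t',s['t'],'p',p.round(4),'xaz',np.degrees(np.arctan2(R[1,0],R[0,0])).round(2),'zz',R[2,2].round(4),'F',s['contact_force'].round(1),'w',s['gripper_width'].round(4),'q7',s['q'].round(2))
    if target is not None: print('delta tool mm',((np.array(target)-p)@R*1e3).round(1))
    return s,R
E
python3 - <<'E'
from h import *
st((.536,.1655,.13))
E
```

```text
Traceback (most recent call last):
  File "h.py", line 27, in st
    print('t',s['t'],'p',p.round(4),'xaz',np.degrees(np.arctan2(R[1,0],R[0,0])).round(2),'zz',R[2,2].round(4),'F',s['contact_force'].round(1),'w',s['gripper_width'].round(4),'q7',s['q'].round(2))
                                                                                                                                                  ^^^^^^^^^^^^^^^^^^^^^^^^
AttributeError: 'float' object has no attribute 'round'
```

Emit:
carry_out(deltas=[{"slide": [0,0,0],"yaw": 0.16},{"slide": [0,0,0],"yaw": 0.16},{"slide": [0,0,0],"yaw": 0.16},{"slide": [0,0,0],"yaw": 0.16},{"slide": [0,0,0],"yaw": 0}])

```text
t: 1.88
ee_pos: [0.2836, 0.5829, 0.2285]
eef_rot: [0.89, -0.456, -0.0, 0.003]
contact_force: [0.5, -0.0, -0.0]
gripper_width: 0.0854
```

```bash
sed -i "s/s\['gripper_width'\].round(4)/round(s['gripper_width'],4)/" h.py
python3 - <<'E'
from h import *
st((.536,.1655,.16))
E
```

```text
t 1.875 p [0.2836 0.5829 0.2285] xaz -54.28 zz -1.0 F [ 0.5 -0.  -0. ] w 0.0854 q7 [-1.48  0.49  0.43  1.63 -0.22  1.08 -1.93]
delta tool mm [486.1  38.4  69.8]
```

Emit:
carry_out(deltas=[{"slide": [60,4.8,0],"yaw": 0},{"slide": [60,4.8,0],"yaw": 0},{"slide": [60,4.8,0],"yaw": 0},{"slide": [60,4.8,0],"yaw": 0},{"slide": [60,4.8,0],"yaw": 0},{"slide": [60,4.8,0],"yaw": 0},{"slide": [60,4.8,0],"yaw": 0},{"slide": [30,4.8,0],"yaw": 0}])

```text
t: 2.88
ee_pos: [0.526, 0.1911, 0.2297]
eef_rot: [0.898, -0.439, 0.0, 0.0]
contact_force: [-0.2, 0.7, -0.0]
gripper_width: 0.0854
```

```bash

python3 - <<'E'
from h import *
st((.536,.1655,.14))
E
```

```text
t 2.875 p [0.526  0.1911 0.2297] xaz -52.13 zz -1.0 F [-0.2  0.7 -0. ] w 0.0854 q7 [-0.87  0.34  0.58  1.86 -0.22  1.   -1.11]
delta tool mm [26.2  7.8 89.7]
```

Emit:
carry_out(deltas=[{"slide": [26,7.5,40],"yaw": 0},{"slide": [0,0,40],"yaw": 0},{"slide": [0,0,5],"yaw": 0},{"slide": [0,0,0],"yaw": 0}], fingers=50)

```text
t: 3.38
ee_pos: [0.5397, 0.1619, 0.1452]
eef_rot: [0.899, -0.437, 0.002, -0.001]
contact_force: [0.8, 0.5, -0.6]
gripper_width: 0.05
```

```bash

python3 - <<'E'
from h import *
st((.536,.1655,.092))
b,f,W=ball('scene');print(b)
cv2.imwrite('pics/a.png',cv2.resize(f[120:280,280:460],None,fx=3.5,fy=3.5))
E
```

```text
t 3.375 p [0.5397 0.1619 0.1452] xaz -51.85 zz -1.0 F [ 0.8  0.5 -0.6] w 0.05 q7 [-0.77  0.46  0.54  1.92 -0.31  0.84 -0.98]
delta tool mm [-5.3  0.9 53.2]
[0.53937129 0.16750643 0.10557999]
```

View pics/a.png

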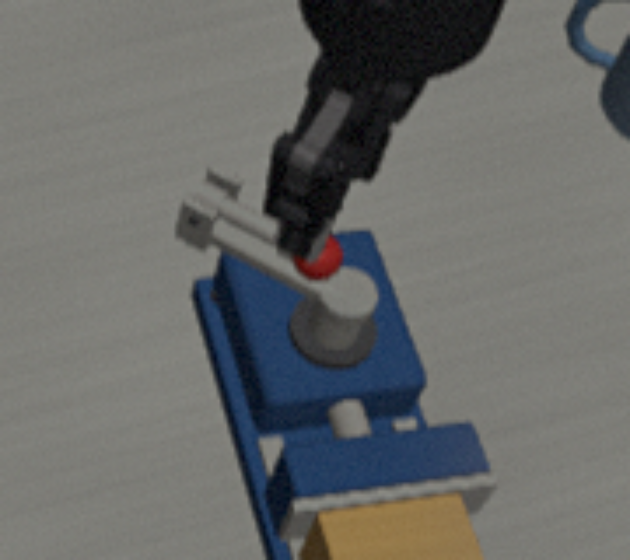

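The ball sits at about (320,257) in the crop, under the fingers, and the opening is square to the arm. I'll go down and grip.

Emit:
carry_out(deltas=[{"slide": [-5.3,1,20],"yaw": 0},{"slide": [0,0,20],"yaw": 0},{"slide": [0,0,9],"yaw": 0},{"slide": [0,0,0],"yaw": 0}])

```text
t: 3.92
ee_pos: [0.5394, 0.1699, 0.1015]
eef_rot: [0.901, -0.434, 0.005, -0.006]
contact_force: [-0.7, -1.1, 0.4]
gripper_width: 0.0501
```

```bash

python3 - <<'E'
from h import *
st((.5365,.1655,.092))
E
```

```text
t 3.925 p [0.5394 0.1699 0.1015] xaz -51.46 zz -0.9999 F [-0.7 -1.1  0.4] w 0.0501 q7 [-0.75  0.52  0.5   1.95 -0.36  0.74 -0.94]
delta tool mm [1.6 5.2 9.4]
```

Emit:
carry_out(deltas=[{"slide": [1,5,4],"yaw": 0.01},{"slide": [0,0,3],"yaw": 0},{"slide": [0,0,0],"yaw": 0}])

```text
t: 4.3
ee_pos: [0.5372, 0.1663, 0.096]
eef_rot: [0.899, -0.439, 0.006, -0.008]
contact_force: [-0.2, -0.4, -0.3]
gripper_width: 0.0499
```

Emit:
carry_out(deltas=[{"slide": [0,0,0],"yaw": 0},{"slide": [0,0,0],"yaw": 0},{"slide": [0,0,0],"yaw": 0},{"slide": [0,0,0],"yaw": 0}], fingers=15, squeeze=40)

```text
t: 4.8
ee_pos: [0.5371, 0.1667, 0.0964]
eef_rot: [0.899, -0.438, 0.006, -0.008]
contact_force: [-0.1, -0.5, 0.9]
gripper_width: 0.0216
```

```bash

python3 - <<'E'
from h import *
st((.5365,.1655,.092))
b,f,W=ball('scene');print(b)
cv2.imwrite('pics/b.png',cv2.resize(f[120:280,280:460],None,fx=3.5,fy=3.5))
E
```

```text
t 4.8 p [0.5371 0.1667 0.0964] xaz -52.02 zz -0.9998 F [-0.1 -0.5  0.9] w 0.0216 q7 [-0.75  0.52  0.5   1.96 -0.37  0.73 -0.94]
delta tool mm [0.5 1.3 4.4]
[0.55118359 0.17281233 0.12203815]
```

View pics/b.png

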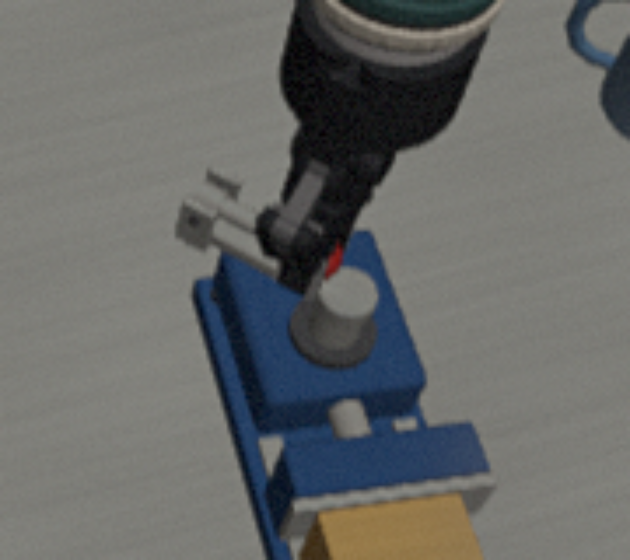

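The grip closed at 21.6 mm, which suggests it is below the pads' centre. I'll open a little, go lower and regrip.

Emit:
carry_out(deltas=[{"slide": [0,0,0],"yaw": 0},{"slide": [0,3,0],"yaw": 0},{"slide": [0,0,7],"yaw": 0},{"slide": [0,0,0],"yaw": 0}], fingers=34)

```text
t: 5.35
ee_pos: [0.5348, 0.1645, 0.0886]
eef_rot: [0.899, -0.439, 0.006, -0.008]
contact_force: [-0.4, 0.5, -0.7]
gripper_width: 0.0341
```

Emit:
carry_out(deltas=[{"slide": [0,0,0],"yaw": 0},{"slide": [0,0,0],"yaw": 0},{"slide": [0,0,0],"yaw": 0}], fingers=15, squeeze=40)

```text
t: 5.72
ee_pos: [0.5347, 0.1648, 0.0888]
eef_rot: [0.899, -0.439, 0.006, -0.008]
contact_force: [-1.3, 1.6, 0.8]
gripper_width: 0.0215
```

```bash

python3 - <<'E'
from h import *
st((.5365,.1655,.092))
E
```

```text
t 5.725 p [0.5347 0.1648 0.0888] xaz -52.03 zz -0.9998 F [-1.3  1.6  0.8] w 0.0215 q7 [-0.74  0.53  0.49  1.97 -0.38  0.71 -0.93]
delta tool mm [ 0.6 -1.9 -3.2]
```

Emit:
carry_out(deltas=[{"slide": [0,0.5,-7.8],"yaw": 0},{"slide": [0,1.5,-7.7],"yaw": 0},{"slide": [0,2.5,-7.5],"yaw": 0},{"slide": [0,3.5,-7],"yaw": 0},{"slide": [0,4.4,-6.5],"yaw": 0},{"slide": [0,5.2,-5.9],"yaw": 0}])

```text
t: 6.48
ee_pos: [0.519, 0.1528, 0.1334]
eef_rot: [0.899, -0.439, 0.006, -0.008]
contact_force: [0.8, -0.2, -2.5]
gripper_width: 0.0214
```

```bash

cat >> h.py <<'E'
G0=np.array([.5347,.1648,.0888]);U=-np.array([np.cos(np.radians(37.8)),np.sin(np.radians(37.8))])
def rel():
    s,R=st();d=s['ee_pos']-G0
    a=d[:2]@U*1e3;l=d[:2]@[-U[1],U[0]]*1e3;z=d[2]*1e3
    print('out',a,'lat',l,'up',z,'phi',np.degrees(np.arctan2(z,60-a)),'rad',np.hypot(z,60-a))
E
python3 - <<'E'
from h import *
rel()
b,f,W=ball('scene');print(b)
cv2.imwrite('pics/c.png',cv2.resize(f[100:280,260:460],None,fx=3.3,fy=3.3))
E
```

```text
t 6.475 p [0.519  0.1528 0.1334] xaz -52.02 zz -0.9998 F [ 0.8 -0.2 -2.5] w 0.0214 q7 [-0.78  0.44  0.54  1.99 -0.32  0.77 -0.96]
out 19.766835472971522 lat -0.15281098219110892 up 44.64935038456257 phi 47.97824447090594 rad 60.10217980757753
[0.5236084  0.1543016  0.15057433]
```

View pics/c.png

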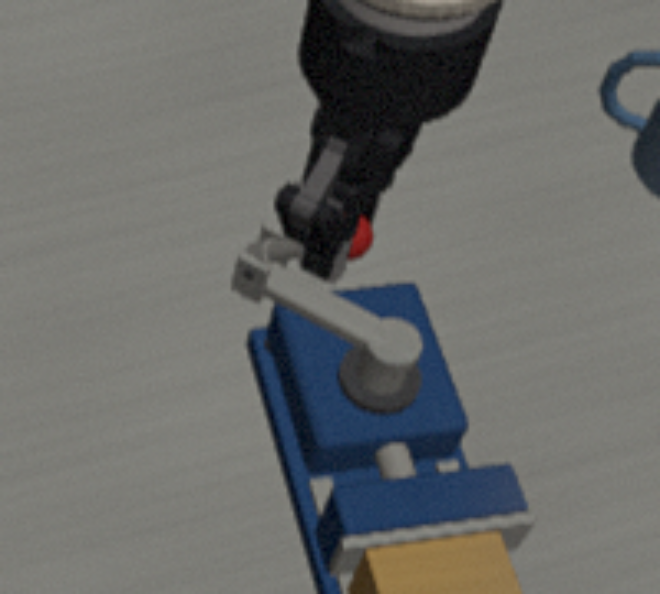

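The ball (crop 355,237) has risen with the grip to about 48°. I'll carry on to upright.

Emit:
carry_out(deltas=[{"slide": [0,5.7,-4.6],"yaw": 0},{"slide": [0,6.2,-3.8],"yaw": 0},{"slide": [0,6.7,-3.0],"yaw": 0},{"slide": [0,7,-2.2],"yaw": 0},{"slide": [0,7.2,-1.3],"yaw": 0},{"slide": [0,5.5,-0.4],"yaw": 0},{"slide": [0,0,0],"yaw": 0}])

```text
t: 7.4
ee_pos: [0.4864, 0.1279, 0.1491]
eef_rot: [0.899, -0.439, 0.006, -0.009]
contact_force: [3.0, 2.6, -6.2]
gripper_width: 0.0214
```

```bash

python3 - <<'E'
from h import *
rel()
b,f,W=ball('scene');print(b)
cv2.imwrite('pics/d.png',cv2.resize(f[100:280,260:460],None,fx=3.3,fy=3.3))
E
```

```text
t 7.4 p [0.4864 0.1279 0.1491] xaz -52.05 zz -0.9998 F [ 3.   2.6 -6.2] w 0.0214 q7 [-0.79  0.35  0.56  2.07 -0.27  0.77 -0.97]
out 60.82338690793884 lat -0.44085759972041544 up 60.26044433332499 phi 90.78282959298414 rad 60.26606936950447
[0.49094415 0.12982567 0.16587754]
```

View pics/d.png

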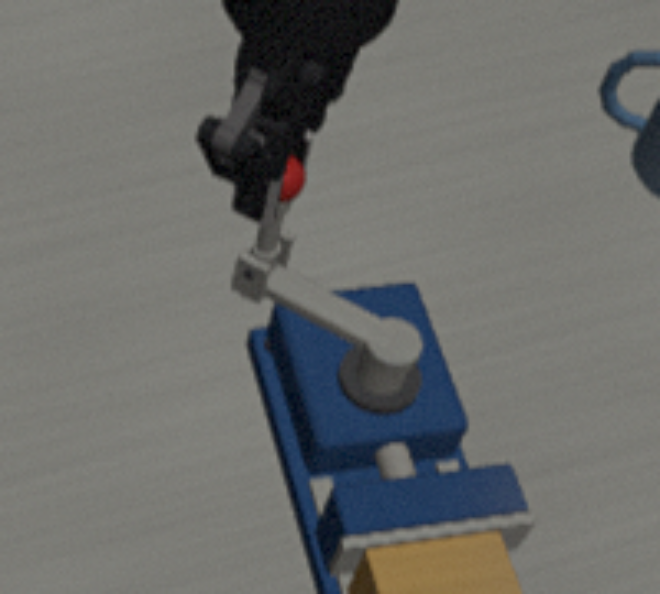

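Upright at about 90°. Now I'll crank.

Emit:
carry_out(deltas=[{"slide": [8.4,-0.4,0],"yaw": -0.1},{"slide": [8.4,-0.4,0],"yaw": -0.1},{"slide": [8.4,-0.4,0],"yaw": -0.1},{"slide": [8.4,-0.4,0],"yaw": -0.1}])

```text
t: 7.95
ee_pos: [0.5111, 0.1061, 0.149]
eef_rot: [0.969, -0.246, 0.007, -0.007]
contact_force: [0.8, 2.7, -3.1]
gripper_width: 0.0215
```

```bash

cat >> h.py <<'E'
AX=np.array([.5347,.1648])-.0245*U
P0=np.array([.4864,.1279])
def crank():
    s,R=st();d=s['ee_pos'][:2]-AX;a=np.arctan2(d[1],d[0]);d0=P0-AX
    xa=np.arctan2(R[1,0],R[0,0])
    print('turn',a-np.arctan2(d0[1],d0[0]),'rad mm',np.hypot(*d)*1e3,np.hypot(*d0)*1e3,'yaw turn',xa+np.radians(52.05),'yaw lag',(a+np.pi/2-xa+np.pi)%(2*np.pi)-np.pi)
    m=s['ee_pos'][2];print('z',m,'Ftool',(s['contact_force']@R).round(1))
E
python3 - <<'E'
from h import *
crank()
b,f,W=ball('scene');print(b)
cv2.imwrite('pics/e.png',cv2.resize(f[100:280,260:460],None,fx=3.3,fy=3.3))
E
```

```text
t 7.95 p [0.5111 0.1061 0.149 ] xaz -28.5 zz -0.9998 F [ 0.8  2.7 -3.1] w 0.0215 q7 [-0.65  0.37  0.47  2.02 -0.24  0.78 -0.53]
turn 0.3886554224702521 rad mm 85.29925802717656 85.28192722669604 yaw turn 0.41096923787890655 yaw lag -0.030169645623095764
z 0.14898181925185783 Ftool [-0.6 -2.7  3.1]h.py:22: RuntimeWarning: Mean of empty slice.
  r=least_squares(lambda c:np.linalg.norm(w-c,axis=1)-.012,w.mean(0)-[0,0,.008],loss='soft_l1',f_scale=.001)
  ret = um.true_divide(
Traceback (most recent call last):
  File "h.py", line 22, in ball
    r=least_squares(lambda c:np.linalg.norm(w-c,axis=1)-.012,w.mean(0)-[0,0,.008],loss='soft_l1',f_scale=.001)
ValueError: Initial guess is outside of provided bounds
```

Tracking is good: radius unchanged, turned 0.39 rad, forces small. Continuing.

Emit:
carry_out(deltas=[{"slide": [8.6,-0.4,0],"yaw": -0.09},{"slide": [8.6,-0.4,0],"yaw": -0.1},{"slide": [8.6,-0.4,0],"yaw": -0.1},{"slide": [8.6,-0.4,0],"yaw": -0.1},{"slide": [8.6,-0.4,0],"yaw": -0.1},{"slide": [8.6,-0.4,0],"yaw": -0.1}])

```text
t: 8.75
ee_pos: [0.56, 0.0944, 0.149]
eef_rot: [0.999, 0.05, 0.006, -0.005]
contact_force: [1.3, 1.0, -1.7]
gripper_width: 0.0214
```

```bash

python3 - <<'E'
from h import *
crank()
f,W=cap('scene')
cv2.imwrite('pics/e.png',cv2.resize(f[100:280,260:460],None,fx=3.3,fy=3.3))
E
```

```text
t 8.75 p [0.56   0.0944 0.149 ] xaz 5.7 zz -0.9999 F [ 1.3  1.  -1.7] w 0.0214 q7 [-0.48  0.43  0.33  1.9  -0.2   0.82  0.05]
turn 0.9857257012548295 rad mm 85.6023663370889 85.28192722669604 yaw turn 1.0080014484069473 yaw lag -0.030131577366558915
z 0.1490230544050078 Ftool [ 1.4 -0.9  1.8]
```

View pics/e.png

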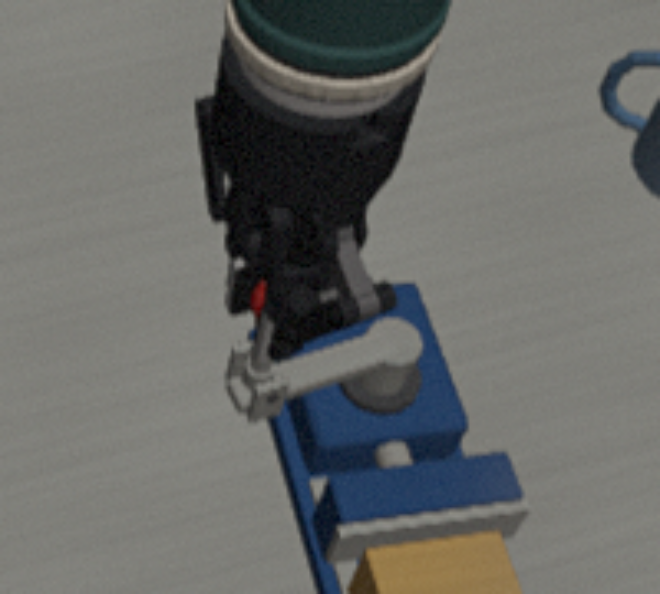

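The arm has swung to the left in the crop, with the handle still upright under the ball at (260,296). I'll continue to the stop.

Emit:
carry_out(deltas=[{"slide": [8.6,-0.5,0],"yaw": -0.1},{"slide": [8.6,-0.5,0],"yaw": -0.1},{"slide": [8.6,-0.5,0],"yaw": -0.1},{"slide": [8.6,-0.5,0],"yaw": -0.1},{"slide": [8.6,-0.5,0],"yaw": -0.1}])

```text
t: 9.43
ee_pos: [0.6001, 0.1072, 0.1491]
eef_rot: [0.956, 0.295, 0.006, -0.002]
contact_force: [1.9, 0.4, -2.7]
gripper_width: 0.0214
```

Emit:
carry_out(deltas=[{"slide": [6,-0.3,0],"yaw": -0.06},{"slide": [4,-0.2,0],"yaw": -0.04}])

```text
t: 9.68
ee_pos: [0.6077, 0.1125, 0.1491]
eef_rot: [0.94, 0.341, 0.005, -0.002]
contact_force: [0.5, 0.0, -1.0]
gripper_width: 0.0214
```

```bash

python3 - <<'E'
from h import *
crank()
f,W=cap('scene')
cv2.imwrite('pics/f.png',cv2.resize(f[100:280,260:460],None,fx=3.3,fy=3.3))
E
```

```text
t 9.675 p [0.6077 0.1125 0.1491] xaz 39.89 zz -0.9999 F [ 0.5  0.  -1. ] w 0.0214 q7 [-0.38  0.5   0.19  1.77 -0.12  0.87  0.56]
turn 1.589385642300651 rad mm 86.04443622522689 85.28192722669604 yaw turn 1.6045863263427527 yaw lag -0.023056514256543093
z 0.1490817022768415 Ftool [0.4 0.3 1. ]
```

View pics/f.png

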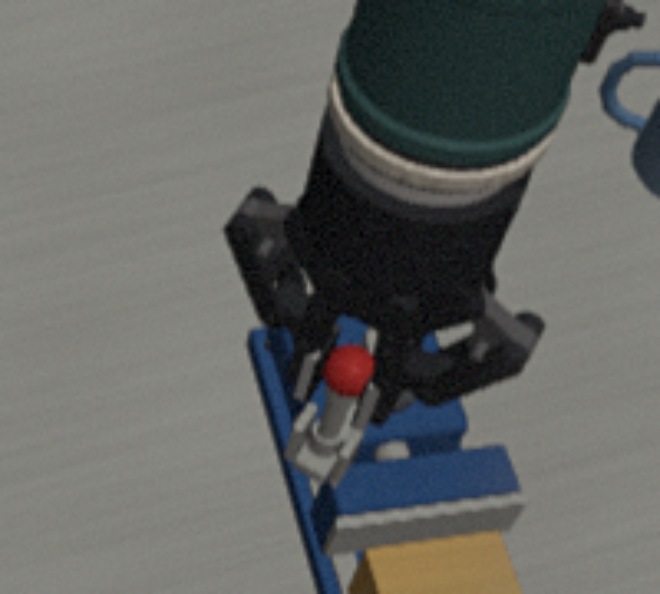

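The handle is upright with the ball between the pads at crop (349,370). I've turned 1.59 rad, so I'll nudge until the stop is felt.

Emit:
carry_out(deltas=[{"slide": [3.5,-0.4,0],"yaw": -0.03},{"slide": [3,-0.3,0],"yaw": -0.02}])

```text
t: 9.98
ee_pos: [0.6114, 0.116, 0.149]
eef_rot: [0.931, 0.365, 0.003, -0.001]
contact_force: [-4.8, -4.8, 2.6]
gripper_width: 0.0214
```

```bash

python3 - <<'E'
from h import *
crank()
b,f,W=ball('scene');print('ball',b)
u=(b[:2]-AX);print('ball rad',np.hypot(*u)*1e3)
E
```

```text
t 9.975 p [0.6114 0.116  0.149 ] xaz 42.87 zz -1.0 F [-4.8 -4.8  2.6] w 0.0214 q7 [-0.37  0.51  0.17  1.76 -0.11  0.88  0.6 ]
turn 1.6481365909087873 rad mm 85.76775778604276 85.28192722669604 yaw turn 1.6566627419812843 yaw lag -0.016381981286938352
z 0.14898974546172683 Ftool [-6.7  0.3 -2.6]
ball [0.60801018 0.11977794 0.16488437]
ball rad 80.7176982592328
```

The stop is felt (−6.7 N along the push) after 1.65 rad. Now I'll fold it back.

Emit:
carry_out(deltas=[{"slide": [0,-7.8,0.5],"yaw": 0},{"slide": [0,-7.7,1.5],"yaw": 0},{"slide": [0,-7.5,2.5],"yaw": 0},{"slide": [0,-7,3.5],"yaw": 0},{"slide": [0,-6.5,4.4],"yaw": 0},{"slide": [0,-5.9,5.2],"yaw": 0}])

```text
t: 10.78
ee_pos: [0.5822, 0.1487, 0.1304]
eef_rot: [0.931, 0.365, 0.005, 0.0]
contact_force: [2.6, -4.1, -3.0]
gripper_width: 0.0215
```

```bash

cat >> h.py <<'E'
def fold():
    s,R=st();d=(s['ee_pos']-[.6114,.116,.149])*1e3;a=np.radians(42.87-90);V=np.array([np.cos(a),np.sin(a)])
    i=-d[:2]@V;z=60+d[2];print('in',i,'lat',d[:2]@[-V[1],V[0]],'h',z,'phi',np.degrees(np.arctan2(z,i)),'rad',np.hypot(z,i),'Ftool',(s['contact_force']@R).round(1))
E
python3 - <<'E'
from h import *
fold()
E
```

```text
t 10.775 p [0.5822 0.1487 0.1304] xaz 42.83 zz -1.0 F [ 2.6 -4.1 -3. ] w 0.0215 q7 [-0.43  0.5   0.16  1.82 -0.11  0.82  0.53]
in 43.841277255129484 lat 0.88298144817957 h 41.40410481358673 phi 43.36235508269237 rad 60.302217925840914 Ftool [-0.8  4.8  3. ]
```

Emit:
carry_out(deltas=[{"slide": [0,-4.7,5.6],"yaw": 0},{"slide": [0,-3.9,6.2],"yaw": 0},{"slide": [0,-3.2,6.6],"yaw": 0},{"slide": [0,-2.3,7],"yaw": 0},{"slide": [0,-1.5,7],"yaw": 0},{"slide": [0,-0.5,5],"yaw": 0}])

```text
t: 11.52
ee_pos: [0.5715, 0.1611, 0.0908]
eef_rot: [0.931, 0.365, 0.005, 0.0]
contact_force: [2.0, -2.6, 0.9]
gripper_width: 0.0217
```

```bash

python3 - <<'E'
from h import *
fold()
f,W=cap('scene')
cv2.imwrite('pics/g.png',cv2.resize(f[100:280,260:460],None,fx=3.3,fy=3.3))
E
```

```text
t 11.525 p [0.5715 0.1611 0.0908] xaz 42.79 zz -0.9999 F [ 2.  -2.6  0.9] w 0.0217 q7 [-0.45  0.54  0.15  1.86 -0.12  0.73  0.52]
in 60.19227031290784 lat 1.4797415347533927 h 1.8346630915851563 phi 1.745837409390952 rad 60.22022412845863 Ftool [-0.3  3.3 -0.9]
```

View pics/g.png

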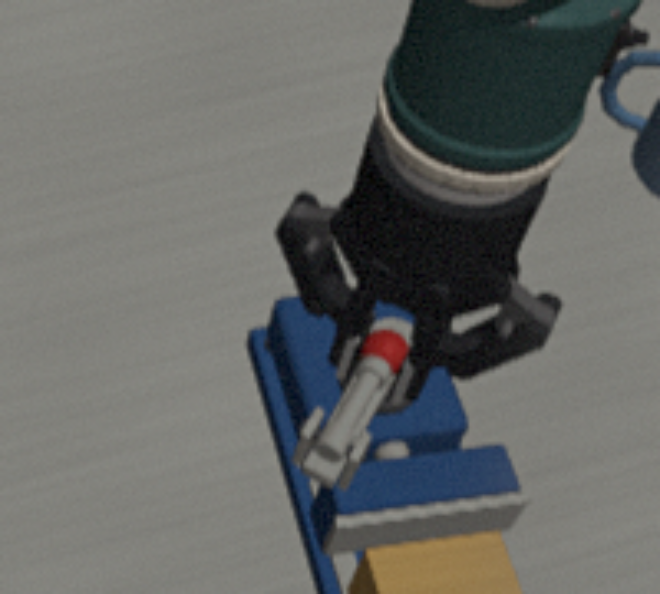

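Handle folded flat on the arm, with the ball at crop (385,350). I'll release to 50 mm, then rise straight up.

Emit:
carry_out(deltas=[{"slide": [0,0,0],"yaw": 0},{"slide": [0,0,0],"yaw": 0},{"slide": [0,0,0],"yaw": 0},{"slide": [0,0,-15],"yaw": 0},{"slide": [0,0,-40],"yaw": 0},{"slide": [0,0,-50],"yaw": 0}], fingers=50)

```text
t: 12.32
ee_pos: [0.5667, 0.163, 0.196]
eef_rot: [0.93, 0.367, 0.001, -0.001]
contact_force: [0.6, 0.8, -0.1]
gripper_width: 0.0499
```

Emit:
carry_out(deltas=[{"slide": [0,0,-40],"yaw": 0},{"slide": [-50,0,0],"yaw": 0},{"slide": [-50,0,0],"yaw": 0},{"slide": [-50,0,0],"yaw": 0},{"slide": [0,0,0],"yaw": 0},{"slide": [0,0,0],"yaw": 0}])

```text
t: 13.08
ee_pos: [0.4582, 0.0598, 0.2479]
eef_rot: [0.93, 0.367, 0.011, -0.002]
contact_force: [1.5, 0.1, 0.7]
gripper_width: 0.0501
```

```bash

python3 - <<'E'
from h import *
st()
b,f,W=ball('scene');print('ball',b, 'axis dist',np.hypot(*(b[:2]-AX)))
print('grey',ball('scene',((.4,.7),(-.3,-.1),(.08,.25)))[0])
cv2.imwrite('pics/i.png',f)
E
```

```text
t 13.075 p [0.4582 0.0598 0.2479] xaz 43.1 zz -0.9997 F [1.5 0.1 0.7] w 0.0501 q7 [-0.4   0.11  0.22  2.05 -0.04  0.96  0.59]
ball [0.5688429  0.16506917 0.10629868] axis dist 0.020881696797817415
grey [ 0.53201733 -0.18851595  0.10484856]
```

View pics/i.png

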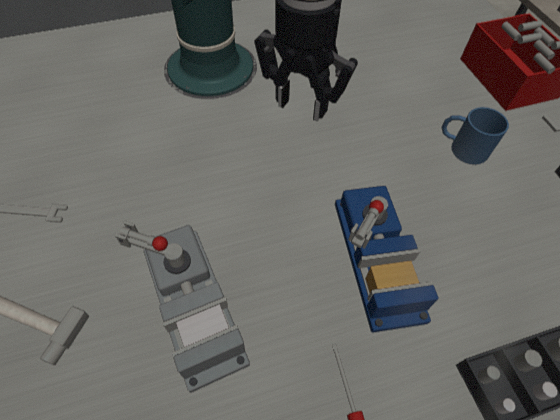

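The handle is folded with the ball at (376,205), z=0.106. The arm points towards the jaws, the gripper is clear, and the grey ball is still at (159,243).

```bash
python3 -c "
from h import *
print(workorder.hand_in())"
```

```text
the job is handed in; nothing more can be done
None
```

The blue vise's crank is open and its handle is folded flat again. I handed the job in at about 13 s of the 42 s allowed, and no verdict was reported.

- **Moves:** I gripped the blue vise's red ball across its pin and swung the handle upright to about 90°. I then cranked it about 1.65 rad anticlockwise until I felt the stop (about 7 N), keeping the handle upright. After that I folded it back, let go and moved the gripper clear.
- **Last checks:** The blue ball's centre is at z ≈ 0.106 m and 21 mm from the crank axis, which matches folded flat on the opened arm. The grey ball is still at the same pixel as at the start, and the gripper touches nothing.
- **Disagreements:** The grip closed at about 21.5 mm on the 24 mm ball. I regripped lower and the reading did not change, and the ball did not slip. My first approach call was refused because a row left out "yaw", so I did the turn before the shift instead.

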